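# Open the ratchet stop of the lacquer-tin rack

## Robot

A 7-joint arm with a two-finger parallel gripper is mounted at the origin on the work surface. World frame = base frame: x ahead of the robot, y to its left, z up, the work surface at z = 0. Lengths are in m, angles in rad, forces in N, time in s.
With the tool pointing down it reaches from about 0.4 to 0.875 m from the base axis. Payload 6.5 kg.
Tool frame: the origin (TCP) lies at the centre of the arm's flange, where the gripper is bolted on; the fingertips stand 173 mm ahead of it and the grasp point (between the pads) lies 155 mm ahead of it (r.tip_reach is the distance from the TCP to the fingertips, in m); z points along the fingers, y is the direction in which the jaws open and shut (so a half turn about z gives the same grasp; the last joint's range is limited). The gripper opens to 85 mm and grips with 20 to 120 N. Pads are 22 mm wide; open, the fingers measure 114 mm over their backs; the gripper's body (76 mm by 85 mm) begins 54 mm behind the grasp point. The pads swing forward as they close: fully open they stand 13 mm farther back than shut.
Start: joints at [-1.186, 0.536, -0.004, 1.538, 0.003, 1.067, -0.071], TCP at [0.283, 0.585, 0.405] pointing down, gripper open.
Joint ranges: [-2.7, 2.7], [-0.37, 2.16], [-1.27, 1.26], [0.24, 2.4], [-1.31, 4.45], [0.19, 1.91], [-2.76, 2.76]. Speed limits (rad/s): [2.39, 2.39, 3.14, 3.14, 3.14, 3.14, 3.14].

## Interface

Orientations are given as a rotation vector (axis times angle).
In Python, from plant import monitor, camera, camera_params, r gives the robot as it stands.
- The arm moves only by the shell command python3 -m pendant 'ROWS' [FORCE]. ROWS is a JSON object of lists of equal length, an entry for each row: "fingers": the gripper's target within -1 to 1 (fully open at 1, half-way at 0, shut at -1); "delta_pos": the shift along the world's x, y, z normalised to -1 to 1, where 1 is 400 mm, a list of three; "rot": the turn, a rotation vector about the world's x, y, z normalised to -1 to 1, where 1 is pi/4 rad, a list of three. In form: {"fingers": [fingers, ...], "delta_pos": [[tx, ty, tz], ...], "rot": [[ax, ay, az], ...]}. A call has 1 to 12 rows; each row shifts and turns the pose as measured when the row begins; what a row does not reach is not made up. A row lasts 1/8 s, in which the tool goes at most 62.5 mm and 10.7 degrees, less where a joint would pass 70% of its speed; a pose out of reach is approached as far as the arm can. A call with a number of a shift or a turn outside -1 to 1 is refused whole. A call with a gripper value outside its range is refused whole. The fingers move at their own pace and stop on an object; FORCE is the grip in N (left out, the last holds). Time passes only in rows, so rows that do not move let the fingers close. It gives the time, the measured TCP pose, the force and the opening at its end, in the units of the state.
- monitor.read_state(): the state, without advancing time (a new reading comes with each control period).
- camera(name): name is "scene" or "side" or "wrist"; returns the picture (400x640x3 uint8, red, green, blue); there is no depth.
- camera_params(name): a dict with "mtx" (3x3 intrinsics, pixels), "dist_coeffs" ([k1, k2, p1, p2, k3] as OpenCV has them; the pictures are not rectified), "T" (4x4, takes a point from camera to world coordinates); the wrist camera has in their place "hand_eye" (4x4, takes a point from camera to tool coordinates, whose origin is the TCP and whose axes are the flange's). Camera axes: x right, y down, z forward; pixel columns grow to the right and rows downward; lengths in m; the calibration is good to about 2 mm. A picture is of the moment at which its call begins: read the wrist's pose just before it. camera_params takes no time and is no camera call.
- r.hand_in(): hands the job in, once; it reports no verdict.
The state is a dict: "time": time; "qpos": joint angles; "joint_velocities": joint speeds; "joint_torque": joint torques, N m; "position": TCP position; "tool_rot": TCP orientation; "force": force on the tool from outside, world axes, zero at the start; "wrist_torque": the same for the moment, N m; "opening": finger opening in m.
Only numpy, scipy, OpenCV 4.12 (cv2) and the standard library are available. Lean on these libraries where they do the work, as an engineer would, in place of code of your own. Each camera call takes 0.05 s, during which the arm holds its last target.

## Task

Make room for another tin in the lacquer-tin rack: with the fingertips, press the release paddle on the sliding stop down and, keeping it down, push the stop back along its bar, away from the tins, until it is fully against the end of the rack; then let the paddle spring up and move clear. Take hold of nothing and lift nothing, and leave the tins and everything else on the bench standing where they are.

Things in the scene. Friction and masses are not known exactly. Their poses are not given: they have to be found in the camera images.
- rack: tin rack fixed to the bench: dark steel base 135 (x) by 370 (y) by 8 mm, aluminium toothed bar along its +x edge (end posts 52 mm high). Origin on the bench under its middle, z up, y along the bar, within 0.55 rad of world y. From -y to +y: end plate 70 mm high, two tins, the sliding stop, an end block 30 mm high where the stop's travel ends
- stop (a joint): place of the black sliding stop along the bar, m: 0 nearest the tins, grows as it goes back to rack +y, 0.120 fully back on the end block; starts in 0 to 0.040. Sliding friction about 2.5 N. A ratchet with 6 mm teeth blocks it from going back (after up to 6 mm of play) unless the paddle is held down
- paddle (a joint): how far the release paddle is pressed down, m: 0 up, 0.011 fully down on its limit; spring 4 N at the top, 8.4 N at the bottom, springs up when let go. The stop is free to go back while the paddle is more than about 6.5 mm down. At the start a tooth riding on another may keep it up to 6 mm down
- paddle_top (a point): centre of the top of the release paddle, a ribbed grey pad 66 (rack x) by 50 mm (rack y) in the stop's well; moves with stop and paddle; axes as the rack's. 52 mm above the bench when up; sinks straight down. Inner face of push plate 30 mm away in rack +y, of front wall 30 mm in rack -y; steel sleeve over the bar (56 mm high) 47 mm in rack +x
- push_face (a point): on the inner face (towards the tins) of the stop's push plate, 70 mm above the bench; a finger on the paddle pushes here to rack +y. Axes as the rack's. The stop is 80 mm long in y: front wall 8 mm thick, 70 mm high, next to the tins; 60 mm well with the paddle, open above and to rack -x; push plate 12 mm thick, 85 mm high. Walls 105 mm wide in x
- tin1_mid (a point): centre (34 mm above its foot) of an aluminium lacquer tin with a paper band, 60 mm in diameter, 68 mm high, 0.28 kg, standing on the rack's base next to the end plate; leave it
- tin2_mid (a point): centre of a second equal tin, between the first one and the sliding stop; leave it
- tape: brown masking-tape ring lying flat near the rack, 90 mm across, 25 mm high; bystander
- sander: cork sanding block 70 x 40 x 32 mm near the rack; bystander
- spraycan: grey spray can 60 mm in diameter, 190 mm high, on the right; bystander
- squeezer: yellow squeeze bottle 56 mm in diameter, 150 mm high, on the left; bystander
- tub: white plastic tub 120 mm across, 55 mm high, at the far left; bystander
- driver: screwdriver with a black handle lying on the left near the robot; bystander

How it is judged:
On the way, in this order (a step that is already met when the one before it is completed fails the run):
1. the release paddle is pressed down before the stop has gone back (value of joint paddle above 0.003 m and value of joint stop below 0.07 m), for 0.1 s.
2. the stop is pushed fully back to the end of the rack (value of joint stop above 0.112 m), for 0.1 s.
At the end, for the whole second after the job is handed in: The stop stands within 8 mm of its rear end and at rest, the paddle is up again (within 3 mm), both tins stand upright within 15 mm of where they were, and the bystanders within 20 mm of where they were (value of joint stop above 0.112 m and value of joint paddle below 0.003 m and velocity of joint stop below 0.005 m/s and distance of each of tin1_mid, tin2_mid from where it was at the start of the episode below 0.015 m and angle between each of tin1_mid, tin2_mid's own z axis and vertical below 0.15 rad and distance of each of tape, sander, spraycan, squeezer, tub, driver from where it was at the start of the episode below 0.02 m); the robot touches nothing.
It fails at once if a tin is tipped, lifted or shoved (distance of any of tin1_mid, tin2_mid from where it was at the start of the episode above 0.02 m or angle between any of tin1_mid, tin2_mid's own z axis and vertical above 0.3 rad).
It fails at once if a bystander is lifted, carried or knocked about (distance of any of tape, sander, spraycan, squeezer, tub, driver from where it was at the start of the episode above 0.03 m).
It also fails if it takes over 32 s, if anything falls off the work surface, if the arm or the gripper's body presses on something with over 40 N, if the wrist force passes 120 N, or if a joint passes its speed limit or range.

## Working session

There is one attempt and no reset: what is moved stays moved. The work goes in short steps, Python scripts to look and compute and a shell command to move; the robot and the scene stay as the last step left them, time stands still between calls to the robot, and variables do not carry over. Pictures are saved under pics/ and viewed, and the job is handed in when it is done.

```bash
ls; mkdir -p pics; python3 - <<'E'
from plant import monitor, camera, camera_params, r
import cv2, numpy as np
np.set_printoptions(precision=4,suppress=True)
s=monitor.read_state(); print(s['time'],s['position'],s['tool_rot'],s['opening'],s['force'],r.tip_reach)
for n in ("scene","side"):
    cv2.imwrite(f"pics/{n}0.png",cv2.cvtColor(camera(n),cv2.COLOR_RGB2BGR))
    p=camera_params(n);print(n,np.array(p['mtx']),p['dist_coeffs'],np.array(p['T']))
E
```

```text
pics
0.0 [0.2831 0.5848 0.4038] [-0.702  -3.0619  0.0027] 0.08556016667335378 [-0.7027  0.4656 -0.7044] 0.1734
scene [[453.9484   0.     312.4493]
 [  0.     453.9484 200.7583]
 [  0.       0.       1.    ]] [-0.114  0.     0.     0.     0.   ] [[-0.4845  0.6381 -0.5984  1.3571]
 [ 0.8747  0.349  -0.3361  0.4828]
 [-0.0056 -0.6863 -0.7273  1.0563]
 [ 0.      0.      0.      1.    ]]
side [[453.6716   0.     315.4933]
 [  0.     453.6716 205.1616]
 [  0.       0.       1.    ]] [0.0412 0.     0.     0.     0.    ] [[ 0.8587 -0.3351  0.3878 -0.0755]
 [-0.5123 -0.5807  0.6327 -0.9548]
 [ 0.0132 -0.7419 -0.6703  1.1171]
 [ 0.      0.      0.      1.    ]]
```

View pics/scene0.png

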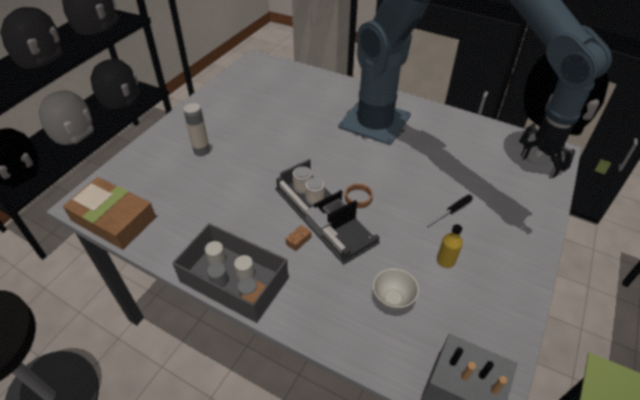

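View pics/side0.png

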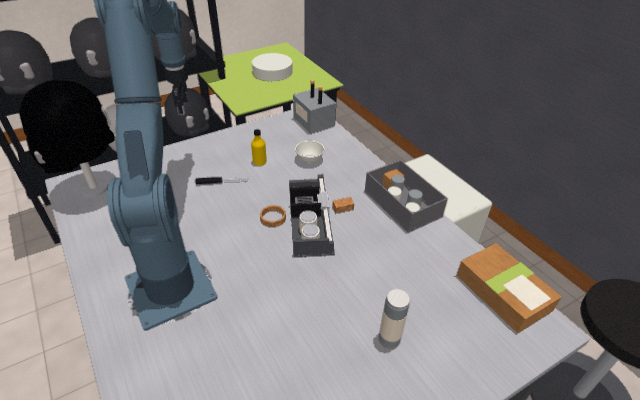

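The scene view shows the rack from about (297,175) at its end plate to (360,248) at its rear end. The side view shows it from (312,250) to (308,180). I'll enlarge both.

```bash
python3 - <<'E'
import cv2
a=cv2.imread('pics/scene0.png')[150:270,260:400]; cv2.imwrite('pics/sceneZ.png',cv2.resize(a,None,fx=5,fy=5,interpolation=cv2.INTER_CUBIC)*1)
a=cv2.imread('pics/side0.png')[160:270,240:370]; cv2.imwrite('pics/sideZ.png',cv2.resize(a,None,fx=5,fy=5,interpolation=cv2.INTER_CUBIC))
E
```

```text
(no output)
```

View pics/sceneZ.png

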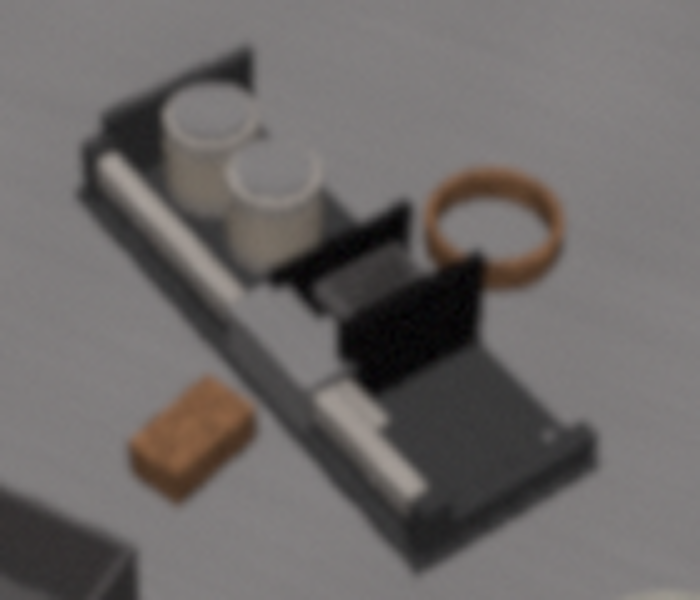

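View pics/sideZ.png

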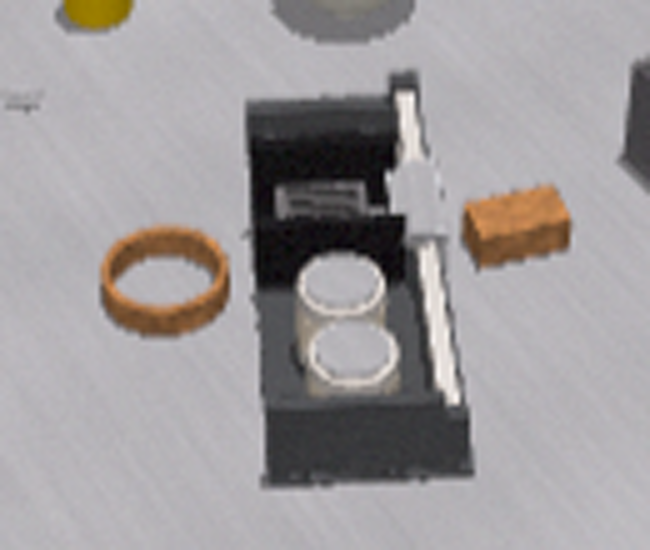

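```bash
cat > h.py <<'E'
import cv2, numpy as np
from plant import camera_params
np.set_printoptions(precision=4,suppress=True)
def ray(n,px,T=None):
    p=camera_params(n); K=np.array(p['mtx'],float);d=np.array(p['dist_coeffs'],float)
    T=np.array(p['T']) if T is None else T
    u=cv2.undistortPoints(np.array([[px]],float),K,d)[0,0]
    return T[:3,3],T[:3,:3]@np.array([u[0],u[1],1.])
def atz(n,px,z,T=None):
    o,d=ray(n,px,T); return o+d*(z-o[2])/d[2]
def proj(n,P,T=None):
    p=camera_params(n);T=np.array(p['T']) if T is None else T
    Ti=np.linalg.inv(T)
    return cv2.projectPoints(np.atleast_2d(np.array(P,float)),cv2.Rodrigues(Ti[:3,:3])[0],Ti[:3,3],np.array(p['mtx'],float),np.array(p['dist_coeffs'],float))[0][:,0]
E
python3 - <<'E'
from h import *
from scipy.optimize import least_squares
S=lambda x,y:((x+.5)/5-.5+260,(y+.5)/5-.5+150)
D=lambda x,y:((x+.5)/5-.5+240,(y+.5)/5-.5+160)
hx,hy=.0675,.185
obs=[("scene",S(418,572),(hx,hy,0)),("scene",S(595,465),(-hx,hy,0)),("scene",S(80,192),(hx,-hy,0)),
("side",D(262,485),(-hx,-hy,0)),("side",D(472,472),(hx,-hy,0)),("scene",S(252,47),(-hx,-hy,.07))]
def W(p,q):
    c,s=np.cos(p[2]),np.sin(p[2]);return np.array([p[0]+c*q[0]-s*q[1],p[1]+s*q[0]+c*q[1],q[2]])
f=lambda p:np.concatenate([proj(n,W(p,q))[0]-u for n,u,q in obs])
r=least_squares(f,[.6,.1,0]);p=r.x;print(p,f(p).reshape(-1,2))
inv=lambda P:(np.cos(p[2])*(P[0]-p[0])+np.sin(p[2])*(P[1]-p[1]),-np.sin(p[2])*(P[0]-p[0])+np.cos(p[2])*(P[1]-p[1]))
for nm,n,u,z in [("tin1top","scene",S(212,112),.076),("tin2top","scene",S(274,168),.076),("tin1s","side",D(353,352),.076),("tin2s","side",D(341,285),.076),
 ("plate -x outer top","scene",S(482,262),.085),("plate inner side top -x","side",D(248,132),.085),("plate rear top","side",D(247,103),.085),("front -x top rear","scene",S(407,205),.07),("front side top -x front","side",D(258,222),.07),
 ("paddle side c","side",D(320,200),.05),("padl corner sc","scene",S(318,285),.05),("padR","scene",S(405,248),.05),("padsideNL","side",D(276,216),.05),("NR","side",D(366,216),.05),("FL","side",D(277,183),.05),("FR","side",D(363,183),.05)]:
    P=atz(n,u,z);print(nm,P,np.array(inv(P)))
E
```

```text
[ 0.5209  0.0567 -0.468 ] [[-0.1645  0.8447]
 [ 1.139   0.8306]
 [-0.0807  0.4513]
 [ 0.3694  0.1044]
 [-0.4023  0.8894]
 [-0.6444 -2.0418]]
tin1top [ 0.4571 -0.0598  0.076 ] [-0.0044 -0.1327]
tin2top [ 0.4826 -0.0011  0.076 ] [-0.0081 -0.0688]
tin1s [ 0.4508 -0.0664  0.076 ] [-0.007  -0.1414]
tin2s [ 0.4755 -0.0083  0.076 ] [-0.0112 -0.0784]
plate -x outer top [0.501  0.1485 0.085 ] [-0.0591  0.073 ]
plate inner side top -x [0.4927 0.1532 0.085 ] [-0.0687  0.0735]
plate rear top [0.5076 0.1824 0.085 ] [-0.0685  0.1062]
front -x top rear [0.4665 0.0827 0.07  ] [-0.0603 -0.0012]
front side top -x front [0.4608 0.0804 0.07  ] [-0.0643 -0.0059]
paddle side c [0.5203 0.0987 0.05  ] [-0.0194  0.0373]
padl corner sc [0.5348 0.0578 0.05  ] [0.0119 0.0073]
padR [0.4821 0.0901 0.05  ] [-0.0496  0.0123]
padsideNL [0.485  0.0994 0.05  ] [-0.0513  0.022 ]
NR [0.54   0.0677 0.05  ] [0.0121 0.0185]
FL [0.5028 0.1301 0.05  ] [-0.0493  0.0574]
FR [0.5562 0.0993 0.05  ] [0.0123 0.054 ]
```

```bash
python3 -m pendant '{"fingers":[-1,-1,-1,-1,-1,-1,-1,-1,-1,-1],"delta_pos":[[0.058,-0.122,0],[0.058,-0.122,0],[0.058,-0.122,0],[0.058,-0.122,0],[0.058,-0.122,0],[0.058,-0.122,0],[0.058,-0.122,0],[0.058,-0.122,0],[0.058,-0.122,0],[0.058,-0.122,0]],"rot":[[0,0,-0.2],[0,0,-0.2],[0,0,-0.2],[0,0,-0.2],[0,0,-0.2],[0,0,-0.2],[0,0,-0.2],[0,0,-0.2],[0,0,-0.2],[0,0,-0.2]]}' 40
cat > st.py <<'E'
from h import *
from plant import monitor
from scipy.spatial.transform import Rotation as Ro
p=(.5209,.0567,-.468)
s=monitor.read_state(); R=Ro.from_rotvec(s['tool_rot']).as_matrix(); t=np.array(s['position'])
print('t',s['time'],'pos',t,'open',s['opening'],'F',np.array(s['force']))
print('R',R.round(3).tolist(),'jaw deg',np.degrees(np.arctan2(R[1,1],R[0,1])))
tip=t+R[:,2]*.1734; d=tip-np.array([p[0],p[1],0]);c,q=np.cos(p[2]),np.sin(p[2])
print('tip',tip,'rack',c*d[0]+q*d[1],-q*d[0]+c*d[1])
E
python3 st.py
```

```text
time: 1.35
position: [0.5156, 0.0841, 0.4013]
tool_rot: [-2.692, -1.61, 0.0]
force: [0.8, 0.4, -0.2]
opening: -0.0002
t 1.35 pos [0.5156 0.0841 0.4013] open -0.0001975542462276474 F [ 0.8374  0.4106 -0.1893]
R [[0.473, 0.881, -0.002], [0.881, -0.473, 0.004], [0.002, -0.004, -1.0]] jaw deg -28.224428947672617
tip [0.5152 0.0848 0.2279] rack -0.01781565751796421 0.022534646596981598
```

```bash
python3 - <<'E'
from h import *
from plant import monitor,camera
from scipy.spatial.transform import Rotation as Ro
s=monitor.read_state();im=camera("wrist");T=np.eye(4);T[:3,:3]=Ro.from_rotvec(s['tool_rot']).as_matrix();T[:3,3]=s['position']
print(np.array(camera_params("wrist")["hand_eye"]))
T=T@np.array(camera_params("wrist")["hand_eye"]);np.save("Tw.npy",T)
cv2.imwrite("pics/w1.png",cv2.cvtColor(im,cv2.COLOR_RGB2BGR))
E
```

```text
[[-0.0008 -0.9575 -0.2885  0.0739]
 [ 1.     -0.0007 -0.0006  0.    ]
 [ 0.0003 -0.2885  0.9575  0.0303]
 [ 0.      0.      0.      1.    ]]
```

View pics/w1.png

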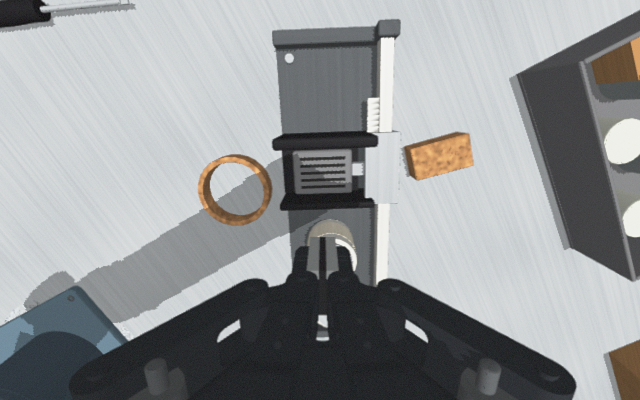

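The wrist view shows the paddle (corners about (296,151) and (352,193)), the push plate's top at rows 133–149, the front wall at about row 200, and the rack's end block along row 37.

```bash
python3 - <<'E'
from h import *
T=np.load("Tw.npy");p=(.5209,.0567,-.468);c,q=np.cos(p[2]),np.sin(p[2])
for nm,u,z in [("padTL",(296,151),.052),("padTR",(350,150),.052),("padBR",(352,192),.052),("padBL",(297,194),.052),("blockL inner top",(275,45),.03),("blockL outer top",(274,31),.03),("blockR outer",(378,30),.03),("plate outer top L",(274,138),.085),("plate outer top R",(376,133),.085),("plate inner top L",(275,149),.085),("plate inner top R",(376,146),.085),("front wall innerL",(281,202),.07),("front R",(376,196),.07),("sleeve L",(366,160),.056)]:
    P=atz("wrist",u,z,T);d=P-np.array([p[0],p[1],0]);print(nm,P,np.array([c*d[0]+q*d[1],-q*d[0]+c*d[1]]))
E
```

```text
padTL [0.5045 0.1277 0.052 ] [-0.0467  0.056 ]
padTR [0.5574 0.1006 0.052 ] [0.0128 0.0556]
padBR [0.5379 0.0567 0.052 ] [0.0152 0.0077]
padBL [0.4811 0.0844 0.052 ] [-0.048   0.0068]
blockL inner top [0.5376 0.2354 0.03  ] [-0.0657  0.167 ]
blockL outer top [0.5436 0.2476 0.03  ] [-0.0658  0.1806]
blockR outer [0.641  0.1962 0.03  ] [0.0443 0.1787]
plate outer top L [0.4966 0.1512 0.085 ] [-0.0643  0.0733]
plate outer top R [0.5863 0.1084 0.085 ] [0.0351 0.0756]
plate inner top L [0.492  0.1415 0.085 ] [-0.0641  0.0627]
plate inner top R [0.581  0.0971 0.085 ] [0.0354 0.0631]
front wall innerL [0.4651 0.0885 0.07  ] [-0.0642  0.0032]
front R [0.5596 0.0456 0.07  ] [0.0395 0.0075]
sleeve L [0.5679 0.0832 0.056 ] [0.03   0.0448]
```

```bash
python3 -m pendant '{"fingers":[-1,-1,-1,-1,-1],"delta_pos":[[0.017,0.034,0],[0,0,-0.12],[0,0,-0.12],[0,0,-0.11],[0,0,-0.02]],"rot":[[0,0,0.03],[0,0,0],[0,0,0],[0,0,0],[0,0,0]]}'; python3 st.py;  python3 - <<'E'
from h import *
from plant import camera
for n in ("wrist","side"):
    cv2.imwrite(f"pics/{n}2.png",cv2.cvtColor(camera(n),cv2.COLOR_RGB2BGR))
a=cv2.imread('pics/side2.png')[130:270,230:390]; cv2.imwrite('pics/side2Z.png',cv2.resize(a,None,fx=4,fy=4,interpolation=cv2.INTER_CUBIC))
E
```

```text
time: 2.02
position: [0.5255, 0.0957, 0.2503]
tool_rot: [-2.68, -1.636, -0.007]
force: [0.3, -0.1, 0.1]
opening: 0.0001
t 2.025 pos [0.5255 0.0957 0.2503] open 0.00013071228437196424 F [ 0.3312 -0.0798  0.0967]
R [[0.457, 0.889, 0.003], [0.889, -0.457, 0.004], [0.005, 0.001, -1.0]] jaw deg -27.192213615741995
tip [0.526  0.0963 0.0769] rack -0.013314325282228374 0.037690442723744784
```

View pics/wrist2.png

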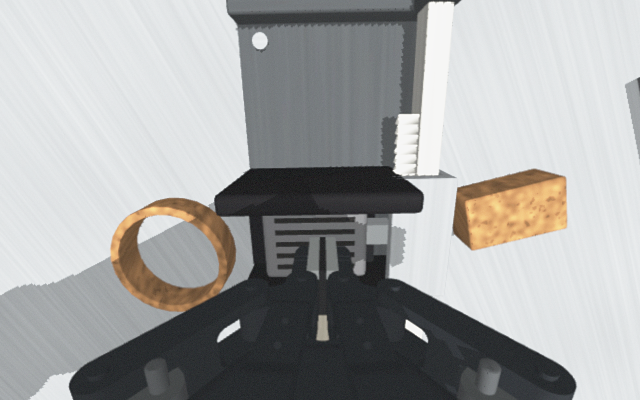

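View pics/side2Z.png

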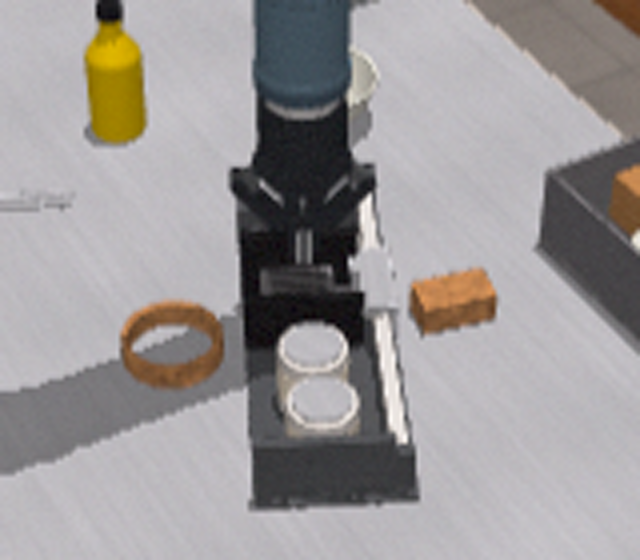

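The wrist view shows the closed fingertips at about (323,285) over the pad. The push plate's top edge is at rows 168–212, and the fingers clear it. Next I descend in steps, watching the force.

```bash
python3 -m pendant '{"fingers":[-1,-1,-1],"delta_pos":[[-0.007,0.003,-0.035],[0,0,-0.0125],[0,0,-0.0125]],"rot":[[0,0,0],[0,0,0],[0,0,0]]}'; python3 st.py
```

```text
time: 2.5
position: [0.5256, 0.0977, 0.2309]
tool_rot: [2.68, 1.637, 0.024]
force: [0.3, -0.4, 0.7]
opening: 0.0001
t 2.5 pos [0.5256 0.0977 0.2309] open 0.00011802588757299332 F [ 0.3106 -0.4042  0.6729]
R [[0.456, 0.89, 0.014], [0.89, -0.457, 0.007], [0.013, 0.009, -1.0]] jaw deg -27.165711939841625
tip [0.528  0.099  0.0575] rack -0.012696956847778443 0.04092520630215462
```

```bash
python3 -m pendant '{"fingers":[-1,-1,-1],"delta_pos":[[-0.01,0.0,-0.0125],[0,0,-0.0125],[0,0,-0.0125]],"rot":[[0,0,0],[0,0,0],[0,0,0]]}'; python3 st.py
```

```text
time: 2.88
position: [0.5216, 0.0977, 0.2162]
tool_rot: [2.68, 1.637, 0.026]
force: [-1.0, -0.8, 6.7]
opening: 0.0001
t 2.875 pos [0.5216 0.0977 0.2162] open 0.00013848032819426372 F [-1.0429 -0.8031  6.6628]
R [[0.457, 0.889, 0.015], [0.889, -0.457, 0.008], [0.014, 0.009, -1.0]] jaw deg -27.186553663953827
tip [0.5242 0.0991 0.0428] rack -0.016200551344518258 0.03928418891316762
```

```bash
python3 -m pendant '{"fingers":[-1,-1,-1],"delta_pos":[[0,0,-0.0125],[0,0,-0.01],[0,0,-0.005]],"rot":[[0,0,0],[0,0,0],[0,0,0]]}'; python3 st.py
```

```text
time: 3.25
position: [0.524, 0.101, 0.2139]
tool_rot: [-2.674, -1.634, -0.039]
force: [-7.6, 0.6, 25.0]
opening: -0.0002
t 3.25 pos [0.524  0.101  0.2139] open -0.00017100017183153488 F [-7.6074  0.6457 25.0133]
R [[0.456, 0.89, 0.017], [0.89, -0.456, 0.02], [0.026, 0.007, -1.0]] jaw deg -27.132620243143094
tip [0.527  0.1044 0.0406] rack -0.016069954523810957 0.045336124043413605
```

```bash
python3 -m pendant '{"fingers":[-1,-1,-1],"delta_pos":[[0.011,0.021,-0.004],[0.011,0.021,-0.004],[0.011,0.021,-0.004]],"rot":[[0,0,0],[0,0,0],[0,0,0]]}'; python3 st.py
```

```text
time: 3.62
position: [0.5372, 0.1264, 0.214]
tool_rot: [-2.671, -1.63, -0.041]
force: [-6.6, 0.4, 22.0]
opening: 0.0
t 3.625 pos [0.5372 0.1264 0.214 ] open 1.0827950611595225e-05 F [-6.6148  0.3582 21.9901]
R [[0.457, 0.889, 0.016], [0.889, -0.457, 0.024], [0.029, 0.003, -1.0]] jaw deg -27.22402562327733
tip [0.5399 0.1307 0.0407] rack -0.01641691835016663 0.0745837016567178
```

```bash
python3 -m pendant '{"fingers":[-1,-1,-1,-1,-1],"delta_pos":[[0.011,0.021,-0.004],[0.011,0.021,-0.004],[0.011,0.021,-0.004],[0.011,0.021,-0.004],[0.011,0.021,-0.004]],"rot":[[0,0,0],[0,0,0],[0,0,0],[0,0,0],[0,0,0]]}'; python3 st.py;  python3 - <<'E'
from h import *
from plant import camera
for n in ("wrist",):
    cv2.imwrite(f"pics/{n}3.png",cv2.cvtColor(camera(n),cv2.COLOR_RGB2BGR))
E
```

```text
time: 4.25
position: [0.5601, 0.1709, 0.2141]
tool_rot: [-2.664, -1.625, -0.044]
force: [-6.4, -0.5, 21.0]
opening: 0.0
t 4.25 pos [0.5601 0.1709 0.2141] open 3.042236284731204e-05 F [-6.4285 -0.4843 20.9627]
R [[0.458, 0.889, 0.013], [0.888, -0.458, 0.033], [0.035, -0.003, -0.999]] jaw deg -27.244597004466378
tip [0.5624 0.1765 0.0408] rack -0.017004555420136236 0.12568031365084467
```

View pics/wrist3.png

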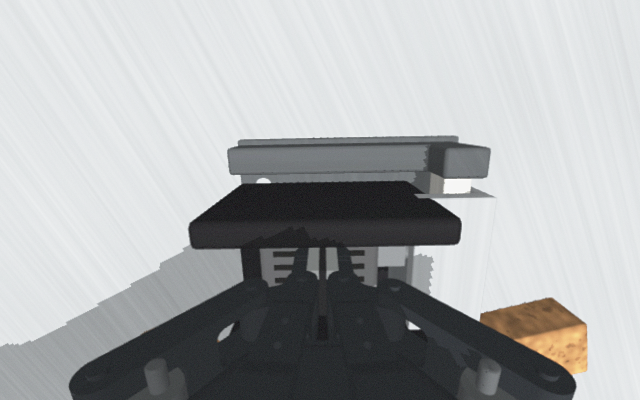

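The stop is travelling with the finger: the plate's rear edge is at row 183 and the end block's top is at rows 140–175, so a short gap is left.

```bash
python3 -m pendant '{"fingers":[-1,-1,-1],"delta_pos":[[0.009,0.018,-0.004],[0.009,0.018,-0.004],[0.009,0.018,-0.004]],"rot":[[0,0,0],[0,0,0],[0,0,0]]}'; python3 st.py
```

```text
time: 4.68
position: [0.5706, 0.1867, 0.2134]
tool_rot: [-2.669, -1.621, -0.03]
force: [-16.8, -18.3, 34.1]
opening: -0.0002
t 4.675 pos [0.5706 0.1867 0.2134] open -0.00021262593109787532 F [-16.757  -18.2672  34.0951]
R [[0.461, 0.887, 0.006], [0.887, -0.461, 0.026], [0.026, -0.007, -1.0]] jaw deg -27.44505281948237
tip [0.5717 0.1913 0.0401] rack -0.015377162183031513 0.14302744452069138
```

```bash
python3 -m pendant '{"fingers":[-1,-1],"delta_pos":[[0.006,0.012,-0.004],[0.006,0.012,-0.004]],"rot":[[0,0,0],[0,0,0]]}'; python3 st.py;  python3 - <<'E'
from h import *
from plant import camera
for n in ("wrist",):
    cv2.imwrite(f"pics/{n}4.png",cv2.cvtColor(camera(n),cv2.COLOR_RGB2BGR))
E
```

```text
time: 4.92
position: [0.5727, 0.188, 0.2135]
tool_rot: [-2.674, -1.614, -0.004]
force: [-17.2, -12.3, 34.4]
opening: -0.0002
t 4.925 pos [0.5727 0.188  0.2135] open -0.00021946704782641881 F [-17.1653 -12.2684  34.4079]
R [[0.466, 0.885, -0.008], [0.885, -0.466, 0.017], [0.011, -0.015, -1.0]] jaw deg -27.747404470704524
tip [0.5714 0.1909 0.0401] rack -0.01547083272275987 0.14259590998281868
```

View pics/wrist4.png

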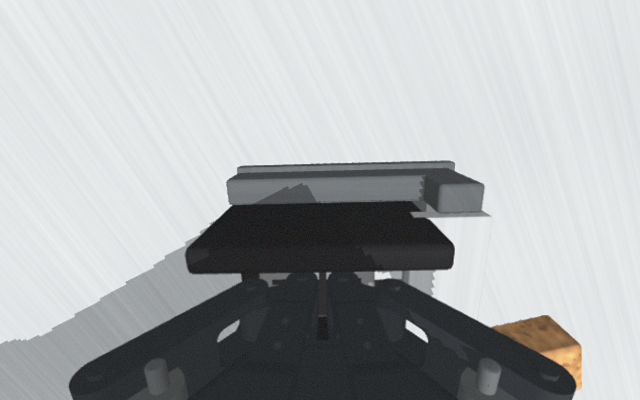

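The tip stopped at rack y ≈ 0.143, with the horizontal force up to about 20 N. The plate (top edge at row 205) is against the end block. I'll lift straight up.

```bash
python3 -m pendant '{"fingers":[-1,-1,-1,-1,-1,-1],"delta_pos":[[0,0,0.01],[0,0,0.03],[0,0,0.06],[0,0,0.12],[0,0,0.12],[0,0,0.12]],"rot":[[0,0,0],[0,0,0],[0,0,0],[0,0,0],[0,0,0],[0,0,0]]}'; python3 st.py;  python3 - <<'E'
from h import *
from plant import camera,monitor
from scipy.spatial.transform import Rotation as Ro
s=monitor.read_state()
T=np.eye(4);T[:3,:3]=Ro.from_rotvec(s['tool_rot']).as_matrix();T[:3,3]=s['position']
T=T@np.array(camera_params("wrist")["hand_eye"]);np.save("Tw.npy",T)
for n in ("wrist","scene"):
    cv2.imwrite(f"pics/{n}5.png",cv2.cvtColor(camera(n),cv2.COLOR_RGB2BGR))
a=cv2.imread('pics/scene5.png')[140:270,250:400]; cv2.imwrite('pics/scene5Z.png',cv2.resize(a,None,fx=4,fy=4,interpolation=cv2.INTER_CUBIC))
E
```

```text
time: 5.72
position: [0.5707, 0.1868, 0.4001]
tool_rot: [-2.674, -1.612, 0.01]
force: [1.7, 0.2, 0.6]
opening: 0.0003
t 5.725 pos [0.5707 0.1868 0.4001] open 0.00031045542617825014 F [1.6883 0.2004 0.5587]
R [[0.467, 0.884, -0.015], [0.884, -0.467, 0.014], [0.005, -0.02, -1.0]] jaw deg -27.835762248438794
tip [0.568  0.1892 0.2267] rack -0.01775493121182896 0.13950756617976834
```

View pics/wrist5.png

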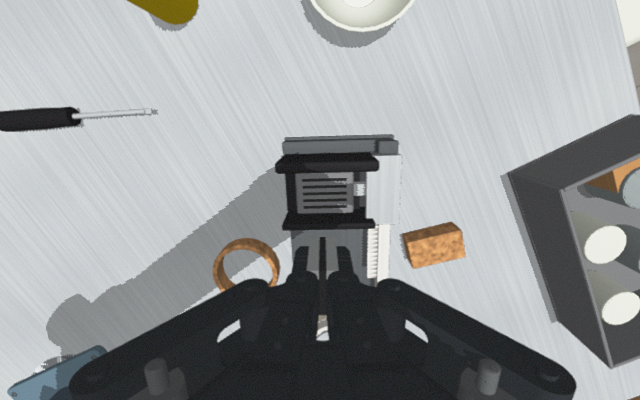

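View pics/scene5Z.png

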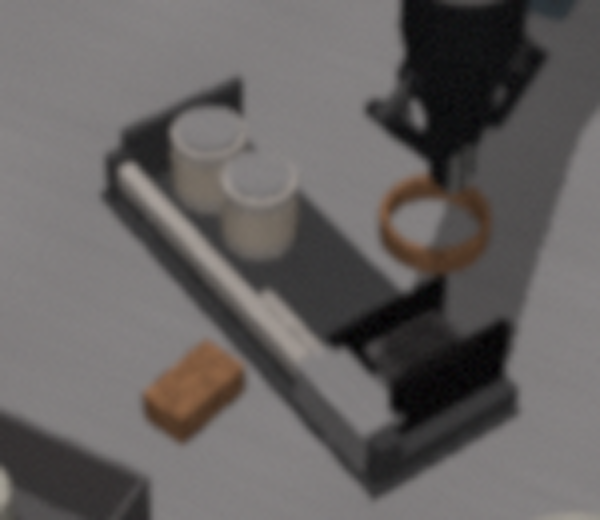

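```bash
python3 - <<'E'
from h import *
T=np.load("Tw.npy");p=(.5209,.0567,-.468);c,q=np.cos(p[2]),np.sin(p[2])
for nm,u,z in [("block outerL",(285,137),.03),("block R",(376,136),.03),("plate outer L",(278,157),.085),("plate outer R",(378,155),.085),("plate inner L",(278,170),.085),("front inner",(283,219),.07),("padTL",(296,173),.052),("padTR",(351,172),.052),("padBR",(352,213),.052),("padBL",(297,215),.052)]:
    P=atz("wrist",u,z,T);d=P-np.array([p[0],p[1],0]);print(nm,np.array([c*d[0]+q*d[1],-q*d[0]+c*d[1]]))
a=cv2.imread('pics/wrist5.png')[120:240,260:420]; cv2.imwrite('pics/w5Z.png',cv2.resize(a,None,fx=5,fy=5,interpolation=cv2.INTER_CUBIC))
E
```

```text
block outerL [-0.0641  0.1871]
block R [0.0411 0.1864]
plate outer L [-0.064   0.1718]
plate outer R [0.0349 0.1723]
plate inner L [-0.0648  0.1587]
front inner [-0.0653  0.1006]
padTL [-0.0506  0.1488]
padTR [0.011 0.149]
padBR [0.0127 0.1005]
padBL [-0.0517  0.0987]
```

View pics/w5Z.png

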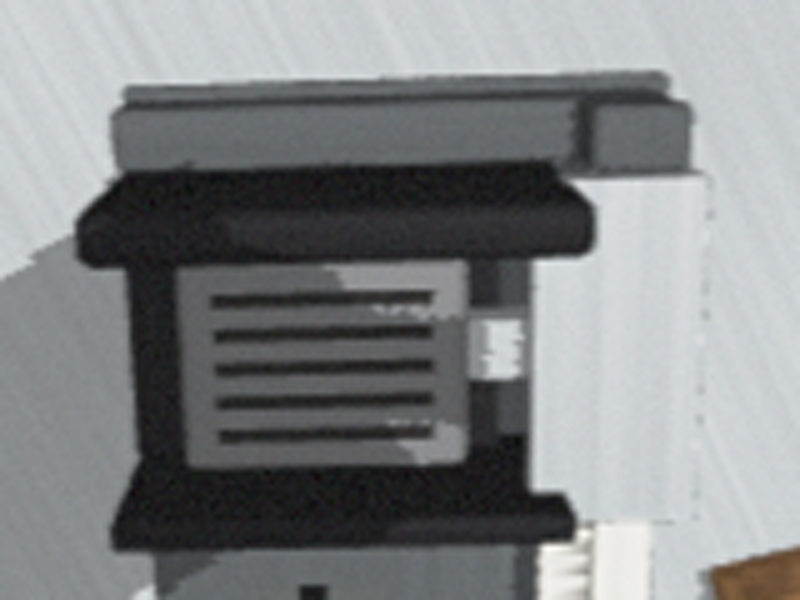

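The plate's outer face measures 0.171–0.172 in rack y, which agrees with the end block's inner face at about 0.170. To check the paddle's height I need a more oblique view, so I'll move to the open −x side.

```bash
python3 -m pendant '{"fingers":[-1,-1,-1,-1],"delta_pos":[[-0.112,0.056,-0.04],[-0.112,0.056,-0.04],[-0.112,0.056,-0.04],[0,0,0]],"rot":[[0,0,0],[0,0,0],[0,0,0],[0,0,0]]}'; python3 st.py;  python3 - <<'E'
from h import *
from plant import camera,monitor
from scipy.spatial.transform import Rotation as Ro
s=monitor.read_state()
T=np.eye(4);T[:3,:3]=Ro.from_rotvec(s['tool_rot']).as_matrix();T[:3,3]=s['position']
T=T@np.array(camera_params("wrist")["hand_eye"]);np.save("Tw6.npy",T)
for n in ("wrist","side"):
    cv2.imwrite(f"pics/{n}6.png",cv2.cvtColor(camera(n),cv2.COLOR_RGB2BGR))
a=cv2.imread('pics/side6.png')[130:270,230:390]; cv2.imwrite('pics/side6Z.png',cv2.resize(a,None,fx=4,fy=4,interpolation=cv2.INTER_CUBIC))
E
```

```text
time: 6.32
position: [0.434, 0.2548, 0.3546]
tool_rot: [-2.676, -1.612, -0.008]
force: [0.9, 0.5, -0.1]
opening: 0.0001
t 6.325 pos [0.434  0.2548 0.3546] open 7.794025641322845e-05 F [ 0.8561  0.5414 -0.1159]
R [[0.468, 0.884, -0.005], [0.884, -0.468, 0.017], [0.013, -0.012, -1.0]] jaw deg -27.87560566814277
tip [0.4332 0.2578 0.1812] rack -0.16900407581821159 0.1398983041176621
```

View pics/wrist6.png

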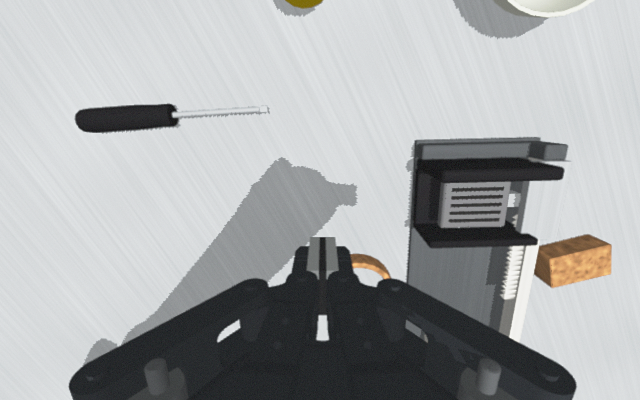

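View pics/side6Z.png

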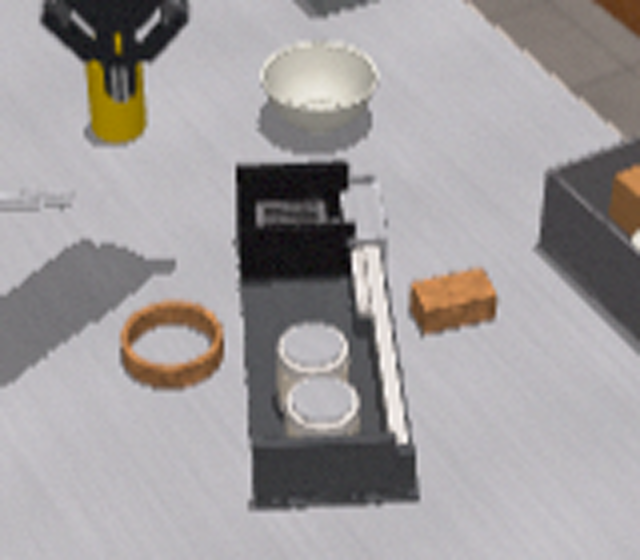

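```bash
python3 - <<'E'
import cv2
a=cv2.imread('pics/wrist6.png')[130:260,400:560]; cv2.imwrite('pics/w6Z.png',cv2.resize(a,None,fx=5,fy=5,interpolation=cv2.INTER_CUBIC))
E
```

```text
(no output)
```

View pics/w6Z.png

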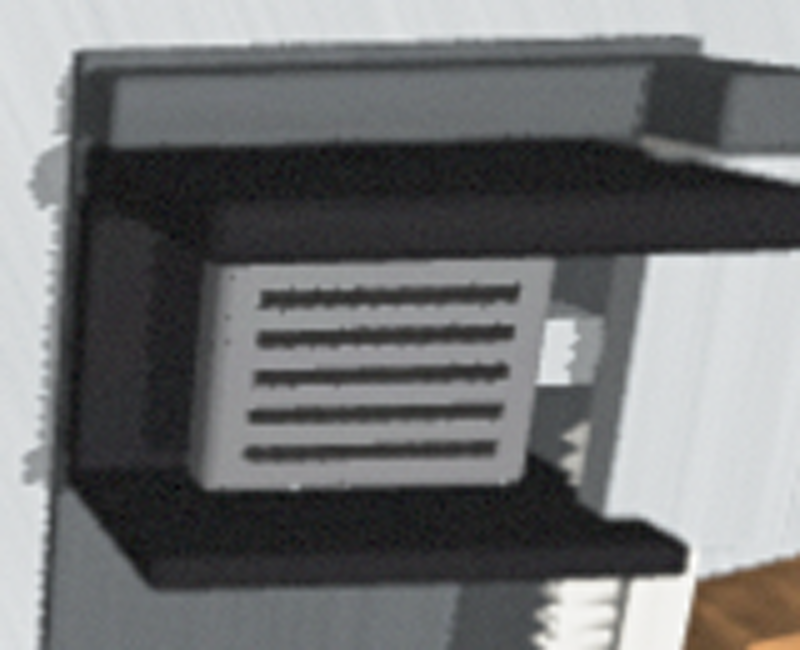

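```bash
python3 - <<'E'
from h import *
A=np.load("Tw.npy");B=np.load("Tw6.npy")
a=lambda x,y:((x+.5)/5-.5+260,(y+.5)/5-.5+120)
b=lambda x,y:((x+.5)/5-.5+400,(y+.5)/5-.5+130)
for nm,u,v in [("slot1L",(212,302),(262,299)),("slot1R",(433,297),(520,293)),("slot5L",(219,437),(246,454)),("slot5R",(433,435),(495,448)),("slot3L",(216,370),(254,379)),("slot3R",(433,366),(508,371)),
 ("base .008",(122,88),(75,52)),("front .07L",(113,548),(150,588)),("front .07R",(573,540),(688,570))]:
    (o1,d1),(o2,d2)=ray("wrist",a(*u),A),ray("wrist",b(*v),B)
    d1/=np.linalg.norm(d1);d2/=np.linalg.norm(d2)
    s=np.linalg.lstsq(np.c_[d1,-d2],o2-o1,rcond=None)[0];P,Q=o1+d1*s[0],o2+d2*s[1]
    print(nm,(P+Q)/2,np.linalg.norm(P-Q))
E
```

```text
slot1L [0.545  0.2022 0.0523] 6.358142690100554e-05
slot1R [0.5897 0.1804 0.0534] 7.269079903258726e-05
slot5L [0.5308 0.1733 0.0519] 8.059712971752755e-06
slot5R [0.5753 0.1514 0.0529] 0.0005841999145768379
slot3L [0.5379 0.1876 0.052 ] 0.0003216086120046255
slot3R [0.5826 0.1661 0.0533] 0.0002591295214780104
base .008 [0.5424 0.2529 0.004 ] 0.00021198664153786306
front .07L [0.5005 0.1653 0.0689] 0.00043699582493844375
front .07R [0.5936 0.1208 0.0709] 0.0006783264828644218
```

The paddle's slots triangulate to 52–53 mm, against 52 mm when up. The known heights of the front wall (70 mm) and base edge came out within 4 mm. The tins, tape and sander stand at the same pixels as before, so I'm handing in.

```bash
python3 -c "
from plant import r,monitor
print(r.hand_in()); s=monitor.read_state(); print(s['time'],s['force'])"
```

```text
the job is handed in; nothing more can be done
None
the job is handed in; nothing more can be done
```

The stop is fully back against the end of the rack and the paddle is up again. I handed the job in at about 6.4 s of the 32 s allowed, and no verdict is reported.

**What I did:** With the fingers shut, I pressed the paddle down to its limit and pushed the stop back about 97 mm. It stopped on the end block with about 20–25 N of sideways force. The wrist force stayed under about 45 N in every reading I took. I then lifted straight up and moved clear.

**Last checks before hand-in:**
- **Stop:** the back of the push plate measures about 171 mm along the rack, and the end block's inner face is at about 170 mm.
- **Paddle:** the top measures 52–53 mm above the bench, against 52 mm when up. Known heights measured the same way came out within 1 mm on the front wall. The base edge came out 4 mm low.
- **Tins and bystanders:** the tins, tape and sander are at the same pixels in the side pictures taken before pressing and after. I compared the other bystanders only by eye, but the arm passed well clear of them.
- **Arm:** it touched nothing at the end, with contact force near zero.

The only disagreement was that camera measurements of the same rack points differed by up to about 5 mm between views. The hard stop on the end block confirms the final place of the stop independently of that.

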